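# Close up the flight strips

## Task

Use your fingertips to push the row of four touching strip holders along the strip bay from behind, all four together as one train, until the first is right up against the end stop and no gaps are left; then draw back clear. Only push: no holder may be lifted, pulled away from the row or sent shooting along the bay. Leave the lone fifth holder, which waits in the bay behind the row, where it is, and do not disturb the sharpener, tumbler, microphone base or ruler.

Things in the scene. Friction and masses are not known exactly. Their poses are not given: they have to be found in the camera images.
- strip_bay: the strip bay, a straight metal channel fixed to the desk. x runs along it towards the end stop, z up; origin on the desk, on its centre line. Floor plate 4 mm thick from x = -215 to +140 mm; side lips 12 mm above the floor, 10 mm thick, 104 mm apart inside. End stop: dark steel bar across it at x = 125 to 140 mm, its top 24 mm above the desk. The other end is open
- stop_face (a point): centre of the foot of the end stop's inner face, at floor level (strip_bay x = 125 mm, y = 0, z = 4 mm)
- holder_1: flight strip holder: flat oblong aluminium bar with a white paper strip on top, 26 mm along the bay (its x), 100 mm across (its y), 15 mm high; origin at the centre of its underside. First of the row of four, nearest the end stop; 50 to 95 mm short of it at the start. The four stand face to face, 40 to 85 g each, and slide on the floor plate
- holder_2: flight strip holder: flat oblong aluminium bar with a white paper strip on top, 26 mm along the bay (its x), 100 mm across (its y), 15 mm high; origin at the centre of its underside. Second of the row, touching holder_1
- holder_3: flight strip holder: flat oblong aluminium bar with a white paper strip on top, 26 mm along the bay (its x), 100 mm across (its y), 15 mm high; origin at the centre of its underside. Third of the row, touching holder_2
- holder_4: flight strip holder: flat oblong aluminium bar with a white paper strip on top, 26 mm along the bay (its x), 100 mm across (its y), 15 mm high; origin at the centre of its underside. Last of the row, on the side away from the end stop; its rear face (13 mm behind its origin) is free
- holder_waiting: flight strip holder: flat oblong aluminium bar with a white paper strip on top, 26 mm along the bay (its x), 100 mm across (its y), 15 mm high; origin at the centre of its underside. A fifth, lone holder in the same bay, behind the row with 70 to 85 mm of free floor between it and holder_4. It is waiting and stays where it is
- sharpener: yellow plastic pencil sharpener, loose, 50 x 30 x 30 mm high, beside the bay; origin at the centre of its underside. Bystander
- tumbler: smoked glass tumbler, loose, upright, 72 mm across the rim, 85 mm high, beside the bay; origin at the centre of its underside. Bystander
- mic_base: heavy chrome microphone base, loose, a round foot 110 mm across with a stub, 85 mm high, 0.9 kg; origin at the centre of its underside. Bystander
- ruler: steel ruler lying flat, loose, 300 x 28 x 2 mm, long side along its x; origin at the centre of its underside. Bystander

How it is judged:
At the end, for the whole second after the job is handed in: all four holders of the row lie flat and square in the bay, at rest, each within 4 mm of its place in a closed row against the end stop; the lone holder is within 6 mm of where it was (x of holder_1 in the frame of strip_bay above 0.108 m and height (world z) of each of holder_1, holder_2, holder_3, holder_4 below 0.007 m and angle between each of holder_1, holder_2, holder_3, holder_4's own z axis and vertical below 0.1 rad and angle between the x axis of each of holder_1, holder_2, holder_3, holder_4 and the x axis of strip_bay, either way round below 0.08 rad and linear speed of each of holder_1, holder_2, holder_3, holder_4 below 0.02 m/s and x of holder_2 in the frame of strip_bay above 0.082 m and x of holder_3 in the frame of strip_bay above 0.056 m and x of holder_4 in the frame of strip_bay above 0.03 m and distance of holder_waiting from where it was at the start of the episode below 0.006 m); the robot touches nothing.
It fails at once if a holder is lifted or tipped out of the bay (height (world z) of any of holder_1, holder_2, holder_3, holder_4, holder_waiting above 0.012 m or angle between any of holder_1, holder_2, holder_3, holder_4, holder_waiting's own z axis and vertical above 0.3 rad).
It fails at once if the row comes apart: a gap of more than 10 mm in all opens up between its holders (distance between holder_1 and holder_4 above 0.0886 m).
It fails at once if the row is shot along the bay instead of pushed (a holder faster than 0.35 m/s) (linear speed of any of holder_1, holder_2, holder_3, holder_4 above 0.35 m/s).
It fails at once if the waiting holder is moved by more than 6 mm (distance of holder_waiting from where it was at the start of the episode above 0.006 m).
It fails at once if a bystander is moved by more than 15 mm (distance of any of sharpener, tumbler, mic_base, ruler from where it was at the start of the episode above 0.015 m).
It also fails if it takes over 32 s, if anything falls off the work surface, if the arm or the gripper's body presses on something with over 40 N, if the wrist force passes 120 N, or if a joint passes its speed limit or range.

## Robot

A 6-joint arm with a two-finger parallel gripper is mounted at the origin on the work surface. World frame = base frame: x ahead of the robot, y to its left, z up, the work surface at z = 0. Lengths are in m, angles in rad, forces in N, time in s.
With the tool pointing down it reaches from about 0.3 to 0.775 m from the base axis. Payload 14.6 kg.
Tool frame: the origin (TCP) lies at the very end of the fingers, on their centre line; the grasp point (between the pads) lies 19 mm behind it (manip.hold_point_z is the distance from the TCP to the grasp point, in m); z points along the fingers, y is the direction in which the jaws open and shut (so a half turn about z gives the same grasp; the last joint's range is limited). The gripper opens to 94 mm and grips with 3 to 60 N. Pads are 16 mm wide; open, the fingers measure 119 mm over their backs; the gripper's body (75 mm by 177 mm) begins 78 mm behind the grasp point.
Start: joints at [1.179, 0.3, 1.521, -0, 1.321, -0.067], TCP at [0.176, 0.521, 0.205] pointing down, gripper open.
Joint ranges: [-3.03, 3.03], [-0.79, 2.21], [0.23, 2.52], [-1.04, 4.18], [0, 3.07], [-2.55, 2.55]. Speed limits (rad/s): [2.22, 2.22, 2.57, 3.14, 3.14, 3.14].

## Interface

Orientations are given as a rotation vector (axis times angle).
In Python, from station import manip gives the robot as it stands.
- The arm moves only by the tool carry_out, never from a script. Its argument "deltas" is a list of rows, each an object of numbers: "tx", "ty", "tz": the shift along the tool's x, y, z in cm; "rx", "ry", "rz": the turn, a rotation vector about the tool's x, y, z in degrees; "fingers": the opening, from 0 (shut) to 1 (fully open). A call has 1 to 12 rows; each row is the pose to reach, as a shift and turn from the pose commanded when the call began, along the tool's axes at that moment; what a row does not reach only later rows make up. A row lasts 1/10 s, in which the tool goes at most 50 mm and 8.59 degrees, less where a joint would pass 70% of its speed; a pose out of reach is approached as far as the arm can. A call with a gripper value outside its range is refused whole. The fingers move at their own pace and stop on an object; "grip_force" is the grip in N (left out, the last holds). Time passes only in rows, so rows that repeat a pose let the fingers close. It gives the time, the measured TCP pose, the force and the opening at its end, in the units of the state.
- manip.sense(): the state, without advancing time (a new reading comes with each control period).
- manip.camera(name): name is "side" or "top" or "wrist"; returns (picture, depth): 420x560x3 uint8, blue, green, red; 420x560 float32, m along the optical axis (not along the pixel's ray), 0 where there is no reading.
- manip.get_calibration(name): a dict with "vertical_fov" (degrees; the focal length in pixels is half the picture's height over the tangent of half this angle, whatever the lens; pixels are square), "cx", "cy" (the principal point, pixels), "k1" (the pictures are not rectified: a ray, as slopes to the right and down, at radius r is drawn at 1 + k1 r^2 times it, then the intrinsics apply), "rvec" (rotation vector, rad) and "tvec" (3), from world to camera coordinates, as OpenCV has them; the wrist camera has in their place "tool_from_camera" (4x4, takes a point from camera to tool coordinates, whose origin is the TCP and whose axes are the flange's). Camera axes: x right, y down, z forward; pixel columns grow to the right and rows downward; lengths in m; the calibration is good to about 2 mm. A picture is of the moment at which its call begins: read the wrist's pose just before it. get_calibration takes no time and is no camera call.
- manip.job_done(): hands the job in, once; it reports no verdict.
The state is a dict: "time": time; "q": joint angles; "joint_vel": joint speeds; "joint_torque": joint torques, N m; "ee_pos": TCP position; "tcp_rot": TCP orientation; "ft_force": force on the tool from outside, world axes, zero at the start; "ft_torque": the same for the moment, N m; "grip_width": opening from 0.0 (shut) to 1.0 (fully open).
Only numpy, scipy, OpenCV 4.12 (cv2) and the standard library are available. Lean on these libraries where they do the work, as an engineer would, in place of code of your own. Each camera call takes 0.05 s, during which the arm holds its last target. There are 200 camera calls.

## Working session

There is one attempt and no reset: what is moved stays moved. The work goes in short steps, Python scripts to look and compute and a tool call to move; the robot and the scene stay as the last step left them, time stands still between calls to the robot, and variables do not carry over. Pictures are saved under pics/ and viewed, about 8 in all and at most 12, crops included, and the job is handed in when it is done.

Besides the shell and the picture viewer there is one more tool, called by a JSON object that holds its "method" and its "body". carry_out: Moves the arm, as the interface text tells. Its arguments: {"type":"object","properties":{"deltas":{"type":"array","items":{"type":"object","properties":{"tx":{"type":"number"},"ty":{"type":"number"},"tz":{"type":"number"},"rx":{"type":"number"},"ry":{"type":"number"},"rz":{"type":"number"},"fingers":{"type":"number"}}}},"grip_force":{"type":"number"}},"required":["deltas"]}

```bash
mkdir -p pics
cat > h.py <<'E'
import numpy as np, cv2
from scipy.spatial.transform import Rotation as R
from station import manip
def world(name,dep,cal,st=None):
    f=210/np.tan(np.radians(cal["vertical_fov"])/2)
    K=np.array([[f,0,cal["cx"]],[0,f,cal["cy"]],[0,0,1]])
    v,u=np.mgrid[0:420,0:560].astype(np.float32)
    n=cv2.undistortPoints(np.stack([u.ravel(),v.ravel()],1)[:,None].astype(np.float64),K,np.array([cal["k1"],0,0,0,0.]))[:,0].reshape(420,560,2)
    P=np.dstack([n*dep[...,None],dep])
    if name=="wrist":
        T=np.array(cal["tool_from_camera"]);P=P@T[:3,:3].T+T[:3,3]
        return P@R.from_rotvec(st["tcp_rot"]).as_matrix().T+np.array(st["ee_pos"])
    return (P-np.array(cal["tvec"]).ravel())@R.from_rotvec(np.ravel(cal["rvec"])).as_matrix()
def shot(name,save):
    st=manip.sense();im,d=manip.camera(name);cv2.imwrite(f"pics/{save}.png",im)
    P=world(name,d,manip.get_calibration(name),st);np.savez(f"pics/{save}.npz",im=im,d=d,P=P);return im,d,P
E
python3 - <<'E'
from h import *
print(manip.sense()); 
shot("top","top0");shot("side","side0")
print(manip.get_calibration("top"))
E
```

```text
{'time': 0.0, 'q': array([ 1.17938157e+00,  3.00489911e-01,  1.52159363e+00, -1.25838993e-05,
        1.32071563e+00, -6.66120822e-02]), 'joint_vel': array([-7.71011946e-04,  9.45149478e-04,  4.44026033e-04,  2.20742410e-04,
       -8.44767568e-04, -2.12978562e-05]), 'joint_torque': array([-1.53609737e-03, -5.31808591e+01, -3.52742708e+01,  7.08619715e-02,
        2.43789976e-02, -5.28445878e-05]), 'ee_pos': array([0.17542474, 0.52098534, 0.20487071]), 'tcp_rot': array([-5.07911836e-01, -3.09999682e+00,  1.84989293e-03]), 'ft_force': array([-0.40623536, -1.11681554,  0.58518935]), 'ft_torque': array([0.00239058, 0.0157958 , 0.01080092]), 'grip_width': 1.0020554056382054}
{'vertical_fov': 45.394458879136444, 'cx': 282.67595452659873, 'cy': 201.85334857546695, 'k1': 0.020923224795603122, 'rvec': array([ 2.14588958, -2.15600591,  0.1207919 ]), 'tvec': array([0.02678311, 0.58359724, 1.44782308])}
```

View pics/top0.png

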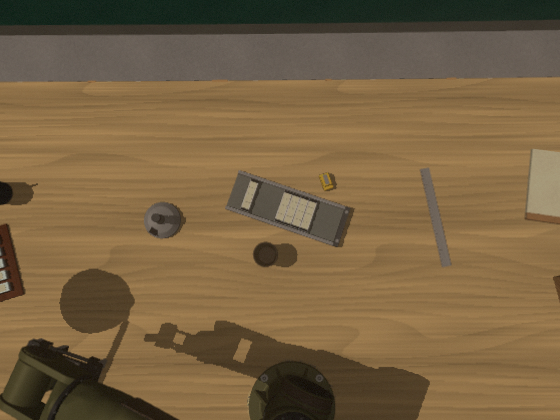

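View pics/side0.png

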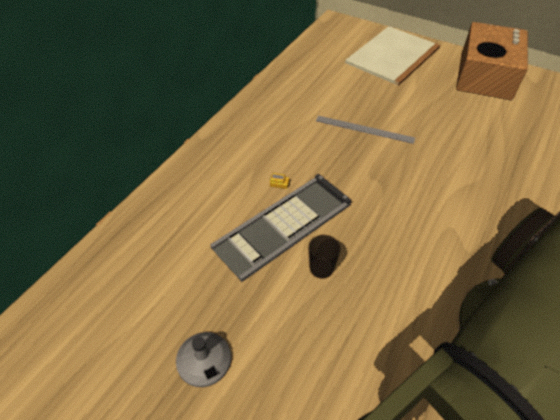

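The top view shows the bay from (232,190) to (345,227), with the end stop on the right. The lone holder is at (250,195), the row at (296,210), the sharpener at (327,181) and the tumbler at (265,254). Next I'll measure these.

```bash
cat > m.py <<'E'
from h import *
def strips(save,minA=60,lo=150):
    z=np.load(f"pics/{save}.npz");im=z["im"].astype(int);P=z["P"]
    m=((im.min(2)>lo)|((im.min(2)>100)&(np.ptp(im,axis=2)<50)))&(P[...,2]<.035)&(P[...,2]>.005)
    m=cv2.morphologyEx(m.astype(np.uint8),cv2.MORPH_CLOSE,np.ones((5,5)))
    n,l,s,c=cv2.connectedComponentsWithStats(m)
    for i in range(1,n):
        if s[i,4]<minA: continue
        Q=P[l==i];r=cv2.minAreaRect((Q[:,:2]*1000).astype(np.float32))
        print(save,"px",c[i].round(),s[i,4],"world",np.median(Q,0).round(4),"rect",np.round(r[0],1),np.round(r[1],1),round(r[2],1))
E
python3 - <<'E'
from m import *
for s in("top0","side0"): strips(s)
z=np.load("pics/top0.npz");P=z["P"]
for n,(u,v) in dict(tl=(239,172),bl=(228,209),tr=(351,208),br=(340,245),lone=(250,195),sharp=(327,181),tumb=(265,254),floor=(267,200),floor2=(325,218)).items(): print(n,P[v,u].round(4),z["im"][v,u])
E
python3 -c "
import cv2;i=cv2.imread('pics/top0.png')[160:270,215:365];cv2.imwrite('pics/c.png',cv2.resize(i,None,fx=5,fy=5,interpolation=cv2.INTER_CUBIC))"
```

```text
top0 px [544. 183.] 1922 world [ 0.6371 -0.757   0.0123] rect [ 577.5 -399. ] [207.7 860. ] 10.3
top0 px [249. 195.] 230 world [0.6074 0.1251 0.0194] rect [514.7  88.2] [276.   69.4] 21.3
top0 px [295. 210.] 953 world [ 0.5605 -0.0126  0.0195] rect [505.4   5.8] [103.6 201.6] 71.0
top0 px [  3. 278.] 196 world [0.3605 0.8509 0.017 ] rect [382.  857.1] [116.1  28.5] 15.7
side0 px [389.  53.] 2337 world [ 0.627  -0.8436  0.0103] rect [ 509.8 -192.4] [ 263.4 1678.9] 10.3
side0 px [279. 225.] 2553 world [0.5706 0.0092 0.0175] rect [496.8 256. ] [295.2 836.2] 17.6
side0 px [196. 366.] 1051 world [0.5288 0.4133 0.0261] rect [389.6 475.3] [ 87.6 408.8] 62.1
tl [0.679  0.1566 0.0105] [ 92 102 113]
bl [0.5656 0.1881 0.0167] [75 86 97]
tr [ 0.569  -0.1823 -0.0044] [40 64 80]
br [ 0.4572 -0.1463  0.0027] [40 65 82]
lone [0.608  0.1227 0.0132] [121 153 164]
sharp [ 0.6472 -0.1086  0.0258] [ 93 103 114]
tumb [0.4313 0.0778 0.0049] [34 47 60]
floor [0.5934 0.0717 0.0065] [68 79 87]
floor2 [ 0.5387 -0.103  -0.0011] [71 83 89]
```

View pics/c.png

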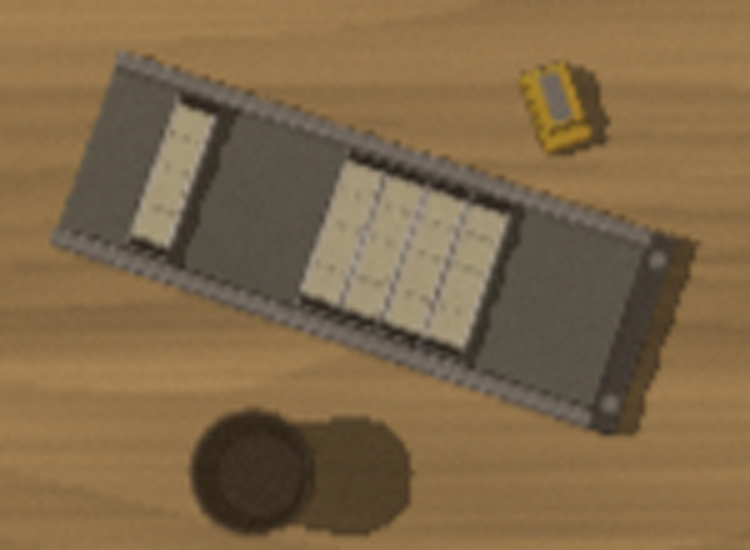

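The crop shows the row's corners at crop px (348,158), (302,297), (510,207) and (466,350). The lone holder spans (180,98) to (168,250), and the stop's inner edge runs (648,243) to (592,418). I'll intersect the pixel rays with known heights to get positions.

```bash
cat >> h.py <<'E'
def ray(name,uv,z,st=None):
    cal=manip.get_calibration(name);f=210/np.tan(np.radians(cal["vertical_fov"])/2)
    K=np.array([[f,0,cal["cx"]],[0,f,cal["cy"]],[0,0,1]])
    n=cv2.undistortPoints(np.array(uv,float).reshape(-1,1,2),K,np.array([cal["k1"],0,0,0,0.]))[:,0]
    d=np.c_[n,np.ones(len(n))]
    if name=="wrist":
        T=np.array(cal["tool_from_camera"]);Rt=R.from_rotvec(st["tcp_rot"]).as_matrix()
        o=Rt@T[:3,3]+st["ee_pos"];d=d@(Rt@T[:3,:3]).T
    else:
        Rm=R.from_rotvec(np.ravel(cal["rvec"])).as_matrix();o=-Rm.T@np.ravel(cal["tvec"]);d=d@Rm
    return o+d*((np.ravel(z)-o[2])/d[:,2])[:,None]
E
python3 - <<'E'
from h import *
c=lambda L:(np.array(L,float)+.5)/5-.5+[215,160]
pr=lambda n,L,z:print(n,(w:=ray("top",c(L),z)).round(4)[:,:2].tolist(),"mean",w.mean(0).round(4)) or w
lip=pr("lips outer TL BL TR BR",[(120,53),(53,242),(655,233),(580,424)],.016)
row=pr("row TL BL TR BR",[(348,158),(302,297),(512,207),(466,352)],.019)
lone=pr("lone",[(180,98),(215,112),(168,250),(130,238)],.019)
stp=pr("stop",[(648,243),(592,418)],.024)
pr("sharp",[(555,105)],.03);pr("tumbler",[(252,472)],.085)
d=[a[1]-a[0] for a in (stp,)]
for n,v in dict(lipT=lip[2]-lip[0],lipB=lip[3]-lip[1]).items(): print(n,np.degrees(np.arctan2(v[1],v[0])),np.linalg.norm(v))
x=lip[2]-lip[0]+lip[3]-lip[1];x/=np.linalg.norm(x)
y=np.array([-x[1],x[0],0]);o=lip.mean(0)
for n,a in dict(lip=lip,row=row,lone=lone,stp=stp).items(): print(n,((a-o)@np.c_[x,y]*1000).round(1).tolist())
print("xaxis",x)
st=manip.sense();print(R.from_rotvec(st["tcp_rot"]).as_matrix().round(3))
E
```

```text
lips outer TL BL TR BR [[0.6835, 0.1572], [0.5687, 0.1966], [0.5722, -0.1637], [0.4585, -0.1172]] mean [0.5707 0.0182 0.016 ]
row TL BL TR BR [[0.6181, 0.0196], [0.5346, 0.0473], [0.5879, -0.0784], [0.5013, -0.05]] mean [ 0.5605 -0.0154  0.019 ]
lone [[0.6552, 0.1206], [0.6466, 0.0995], [0.5632, 0.1274], [0.5705, 0.1502]] mean [0.6089 0.1244 0.019 ]
stop [[0.5653, -0.1586], [0.4617, -0.1236]] mean [ 0.5135 -0.1411  0.024 ]
sharp [[0.6477, -0.1041]] mean [ 0.6477 -0.1041  0.03  ]
tumbler [[0.4295, 0.0739]] mean [0.4295 0.0739 0.085 ]
lipT -109.13336151981835 0.339759989917696
lipB -109.34547384593336 0.33258590214402106
lip [[-168.4, 60.7], [-167.8, -60.7], [171.3, 61.3], [164.8, -61.3]]
row [[-16.9, 44.3], [-15.5, -43.7], [85.6, 48.1], [87.3, -43.1]]
lone [[-124.5, 46.0], [-101.7, 44.8], [-100.6, -43.1], [-124.5, -43.7]]
stp [[168.7, 53.1], [169.9, -56.2]]
xaxis [-0.32949762 -0.9441564   0.        ]
[[-0.948  0.319 -0.   ]
 [ 0.319  0.948 -0.001]
 [ 0.    -0.001 -1.   ]]
```

The row's rear face is about 84 mm ahead of the lone holder and its front is about 82 mm from the stop, both as the task says. The bay's x axis points at -109.2° in the world frame. I'll go above the gap, turn the jaws across the bay and half close them.

{"method": "carry_out", "body": {"deltas": [{"tx":-4.5,"ty":-2.4,"rz":7.6,"fingers":0.5},{"tx":-8.9,"ty":-4.8,"rz":15.1,"fingers":0.5},{"tx":-13.4,"ty":-7.3,"rz":22.7,"fingers":0.5},{"tx":-17.9,"ty":-9.7,"rz":30.2,"fingers":0.5},{"tx":-22.3,"ty":-12.1,"rz":37.8,"fingers":0.5},{"tx":-26.8,"ty":-14.5,"rz":45.3,"fingers":0.5},{"tx":-31.3,"ty":-17.0,"rz":52.9,"fingers":0.5},{"tx":-35.7,"ty":-19.4,"rz":60.4,"fingers":0.5},{"tx":-40.2,"ty":-21.8,"rz":68.0,"fingers":0.5},{"tx":-44.7,"ty":-24.2,"rz":75.5,"fingers":0.5},{"tx":-49.1,"ty":-26.7,"rz":83.1,"fingers":0.5},{"tx":-53.6,"ty":-29.1,"rz":90.6,"fingers":0.5}]}}

```text
$.deltas[0]: bad value
```

Run:
```python
from h import *
shot("wrist","w1");s=manip.sense();print(s["time"],s["ee_pos"],s["grip_width"],s["q"]);print(R.from_rotvec(s["tcp_rot"]).as_matrix().round(3))
```

```text
0.15 [0.17546186 0.52106586 0.20503015] 0.9980585072555156 [ 1.17936315e+00  3.00339289e-01  1.52141203e+00  1.22417428e-05
  1.32068260e+00 -6.66519927e-02]
[[-0.948  0.319 -0.   ]
 [ 0.319  0.948 -0.001]
 [ 0.    -0.001 -1.   ]]
```

View pics/w1.png

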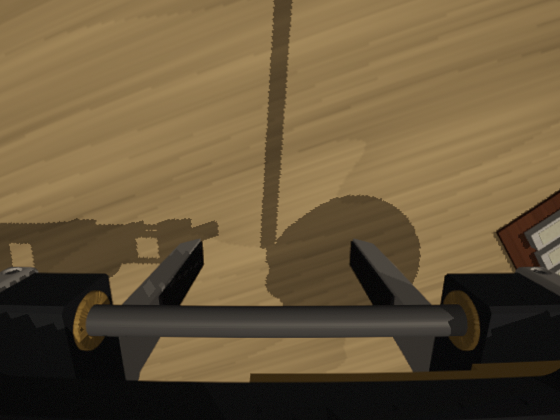

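The move was refused with "bad value", so the arm is still at the start and the picture only shows empty desk. I'll send it again with every key given.

{"method": "carry_out", "body": {"deltas": [{"tx":-4.5,"ty":-2.4,"tz":0,"rx":0,"ry":0,"rz":7.6,"fingers":0.5},{"tx":-8.9,"ty":-4.8,"tz":0,"rx":0,"ry":0,"rz":15.1,"fingers":0.5},{"tx":-13.4,"ty":-7.3,"tz":0,"rx":0,"ry":0,"rz":22.7,"fingers":0.5},{"tx":-17.9,"ty":-9.7,"tz":0,"rx":0,"ry":0,"rz":30.2,"fingers":0.5},{"tx":-22.3,"ty":-12.1,"tz":0,"rx":0,"ry":0,"rz":37.8,"fingers":0.5},{"tx":-26.8,"ty":-14.5,"tz":0,"rx":0,"ry":0,"rz":45.3,"fingers":0.5},{"tx":-31.3,"ty":-17.0,"tz":0,"rx":0,"ry":0,"rz":52.9,"fingers":0.5},{"tx":-35.7,"ty":-19.4,"tz":0,"rx":0,"ry":0,"rz":60.4,"fingers":0.5},{"tx":-40.2,"ty":-21.8,"tz":0,"rx":0,"ry":0,"rz":68.0,"fingers":0.5},{"tx":-44.7,"ty":-24.2,"tz":0,"rx":0,"ry":0,"rz":75.5,"fingers":0.5},{"tx":-49.1,"ty":-26.7,"tz":0,"rx":0,"ry":0,"rz":83.1,"fingers":0.5},{"tx":-53.6,"ty":-29.1,"tz":0,"rx":0,"ry":0,"rz":90.6,"fingers":0.5}]}}

```text
time: 1.35
ee_pos: [0.5849, 0.0798, 0.2053]
tcp_rot: [-2.566, -1.812, 0.0]
ft_force: [1.1, 0.5, 0.6]
grip_width: 0.497
```

{"method": "carry_out", "body": {"deltas": [{"tx":0,"ty":0,"tz":0,"rx":0,"ry":0,"rz":0,"fingers":0.5},{"tx":0,"ty":0,"tz":0,"rx":0,"ry":0,"rz":0,"fingers":0.5}]}}

```text
time: 1.55
ee_pos: [0.5838, 0.081, 0.2047]
tcp_rot: [-2.561, -1.818, 0.002]
ft_force: [0.2, 0.1, 0.5]
grip_width: 0.497
```

Run:
```python
from h import *
shot("wrist","w2");s=manip.sense();np.save("pics/w2st.npy",np.r_[s["ee_pos"],s["tcp_rot"]]);print(s["time"],s["ee_pos"],s["grip_width"],s["q"]);print(R.from_rotvec(s["tcp_rot"]).as_matrix().round(3))
print(np.round(manip.get_calibration("wrist")["tool_from_camera"],3))
```

```text
1.6 [0.58342523 0.08191566 0.2050419 ] 0.5042555043498865 [7.72471699e-02 3.88385246e-01 1.40371477e+00 1.82679789e-04
 1.35039461e+00 4.11516286e-01]
[[ 0.328  0.945 -0.001]
 [ 0.945 -0.328  0.   ]
 [-0.    -0.001 -1.   ]]
[[ 0.001 -0.97  -0.242  0.07 ]
 [ 1.     0.001  0.    -0.   ]
 [-0.    -0.242  0.97  -0.179]
 [ 0.     0.     0.     1.   ]]
```

View pics/w2.png

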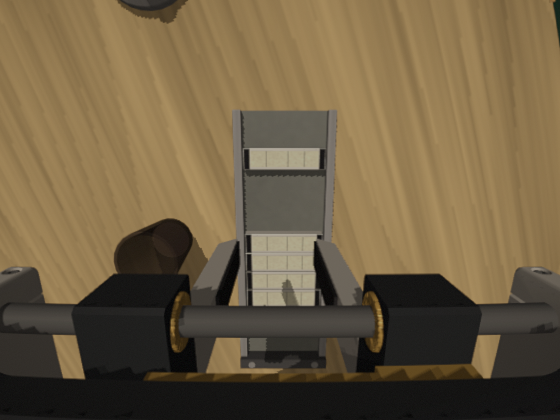

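The wrist picture shows up = bay -x. The lone holder's top is at v≈149-169, the row's rear top edge at v≈234 and the lips at u≈239 and 331. I'll refine this with edge profiles.

Run:
```python
from h import *
z=np.load("pics/w2.npz");im=z["im"].astype(int).sum(2)//3
s=np.load("pics/w2st.npy");st=dict(ee_pos=s[:3],tcp_rot=s[3:])
for c in (265,302): print(c,[(v,int(im[v,c-5:c+5].mean())) for v in list(range(144,178,1))+list(range(224,246))])
print([(u,int(im[190:215,u].mean())) for u in list(range(230,250))+list(range(322,342))])
st_=st;Rt=R.from_rotvec(s[3:]).as_matrix()
def t(n,uv,h):
    w=ray("wrist",uv,h,st_);print(n,w.round(4)[:,:2].tolist(),"tool mm",((w-s[:3])@Rt*1000).round(1).tolist())
t("row rear top",[(265,235),(302,235)],.019)
t("lone front top",[(265,169),(302,169)],.019)
t("lone rear top",[(265,149),(302,149)],.019)
t("inner lips",[(243,150),(328,150),(245,215),(325,215)],.016)
t("stop inner top",[(248,352),(320,352)],.024)
```

```text
265 [(144, 89), (145, 89), (146, 88), (147, 93), (148, 157), (149, 164), (150, 158), (151, 151), (152, 152), (153, 153), (154, 153), (155, 153), (156, 153), (157, 153), (158, 153), (159, 153), (160, 153), (161, 154), (162, 154), (163, 152), (164, 153), (165, 153), (166, 153), (167, 158), (168, 156), (169, 108), (170, 55), (171, 47), (172, 48), (173, 48), (174, 48), (175, 56), (176, 77), (177, 87), (224, 89), (225, 88), (226, 88), (227, 88), (228, 88), (229, 88), (230, 92), (231, 111), (232, 112), (233, 117), (234, 161), (235, 158), (236, 149), (237, 152), (238, 152), (239, 153), (240, 153), (241, 153), (242, 152), (243, 152), (244, 152), (245, 153)]
302 [(144, 93), (145, 92), (146, 90), (147, 94), (148, 153), (149, 160), (150, 158), (151, 155), (152, 153), (153, 151), (154, 151), (155, 154), (156, 155), (157, 154), (158, 155), (159, 156), (160, 154), (161, 155), (162, 155), (163, 154), (164, 154), (165, 153), (166, 155), (167, 159), (168, 158), (169, 108), (170, 56), (171, 49), (172, 49), (173, 49), (174, 50), (175, 65), (176, 85), (177, 90), (224, 90), (225, 90), (226, 90), (227, 90
[... 584 characters left out ...]
106), (334, 116), (335, 119), (336, 118), (337, 117), (338, 117), (339, 116), (340, 115), (341, 115)]
row rear top [[0.5538, 0.0407], [0.5987, 0.0251]] tool mm [[-48.6, -14.3, 186.1], [-48.6, 33.2, 186.0]]
lone front top [[0.5821, 0.1201], [0.6247, 0.1053]] tool mm [[35.6, -13.6, 186.0], [35.7, 31.4, 186.0]]
lone rear top [[0.5901, 0.1426], [0.632, 0.1281]] tool mm [[59.5, -13.5, 186.0], [59.6, 30.9, 186.0]]
inner lips [[0.5644, 0.1502], [0.6617, 0.1165], [0.5382, 0.0733], [0.6346, 0.04]] tool mm [[58.3, -40.2, 189.1], [58.4, 62.7, 189.0], [-22.9, -39.7, 189.1], [-22.8, 62.3, 189.0]]
stop inner top [[0.4728, -0.1146], [0.5696, -0.1482]] tool mm [[-221.9, -39.9, 181.1], [-221.9, 62.6, 181.0]]
```

The tool is square to the bay. In tool axes the bay centre is at +11 mm y, the row's rear face at -48 mm x and the lone holder's front at +36 mm x. I'll descend into the gap to a tip height of about 11 mm.

{"method": "carry_out", "body": {"deltas": [{"tx":-0.6,"ty":1.1,"tz":3,"rx":0,"ry":0,"rz":0,"fingers":0.5},{"tx":-0.6,"ty":1.1,"tz":7,"rx":0,"ry":0,"rz":0,"fingers":0.5},{"tx":-0.6,"ty":1.1,"tz":11,"rx":0,"ry":0,"rz":0,"fingers":0.5},{"tx":-0.6,"ty":1.1,"tz":14,"rx":0,"ry":0,"rz":0,"fingers":0.5},{"tx":-0.6,"ty":1.1,"tz":15,"rx":0,"ry":0,"rz":0,"fingers":0.5},{"tx":-0.6,"ty":1.1,"tz":15,"rx":0,"ry":0,"rz":0,"fingers":0.5},{"tx":-0.6,"ty":1.1,"tz":15,"rx":0,"ry":0,"rz":0,"fingers":0.5}]}}

```text
time: 2.3
ee_pos: [0.5929, 0.0729, 0.0573]
tcp_rot: [2.559, 1.82, 0.003]
ft_force: [-0.3, 0.1, -0.4]
grip_width: 0.499
```

Run:
```python
from h import *
shot("wrist","w3");s=manip.sense();np.save("pics/w3st.npy",np.r_[s["ee_pos"],s["tcp_rot"]]);print(s["time"],s["ee_pos"],s["ft_force"])
```

```text
2.35 [0.59309466 0.0728376  0.05751685] [0.46413426 0.05554607 0.08701365]
```

View pics/w3.png

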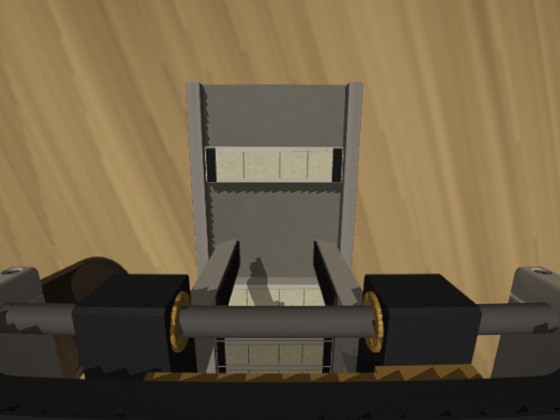

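From a 57 mm tip height, the lone holder's front edge is at v≈182, the row's rear top edge at v≈288, and the inner lips at u≈205 and 345. The fingers are between the holders and inside the lips.

Run:
```python
from h import *
z=np.load("pics/w3.npz");im=z["im"].astype(int).sum(2)//3
s=np.load("pics/w3st.npy");st=dict(ee_pos=s[:3],tcp_rot=s[3:]);Rt=R.from_rotvec(s[3:]).as_matrix()
print([(v,int(im[v,280:310].mean())) for v in range(272,296)])
def t(n,uv,h):
    w=ray("wrist",uv,h,st);print(n,"tool mm",((w-s[:3])@Rt*1000).round(1).tolist())
t("row rear top",[(240,288),(310,288)],.019)
t("row rear bot",[(240,278),(310,278)],.004)
t("lone front top",[(230,182),(330,182)],.019)
t("inner lips",[(202,110),(346,110),(206,230),(342,230)],.016)
```

```text
[(272, 91), (273, 91), (274, 91), (275, 91), (276, 93), (277, 105), (278, 111), (279, 112), (280, 112), (281, 113), (282, 113), (283, 114), (284, 130), (285, 160), (286, 157), (287, 156), (288, 151), (289, 143), (290, 156), (291, 157), (292, 156), (293, 156), (294, 157), (295, 158)]
row rear top tool mm [[-45.7, -29.0, 38.4], [-45.7, 27.3, 38.5]]
row rear bot tool mm [[-44.2, -30.8, 53.4], [-44.2, 28.9, 53.5]]
lone front top tool mm [[39.8, -33.9, 38.5], [39.9, 39.5, 38.7]]
inner lips tool mm [[90.6, -52.5, 41.5], [90.8, 49.3, 41.8], [2.1, -54.4, 41.4], [2.2, 51.1, 41.7]]
```

Everything is centred: 35 mm clear ahead and 32 mm behind. I'll descend to about 12 mm, then approach.

{"method": "carry_out", "body": {"deltas": [{"tx":0,"ty":-0.1,"tz":2,"rx":0,"ry":0,"rz":0,"fingers":0.5},{"tx":0,"ty":-0.1,"tz":3.5,"rx":0,"ry":0,"rz":0,"fingers":0.5},{"tx":0,"ty":-0.1,"tz":4.5,"rx":0,"ry":0,"rz":0,"fingers":0.5},{"tx":-0.4,"ty":-0.1,"tz":4.5,"rx":0,"ry":0,"rz":0,"fingers":0.5},{"tx":-1.0,"ty":-0.1,"tz":4.5,"rx":0,"ry":0,"rz":0,"fingers":0.5},{"tx":-1.6,"ty":-0.1,"tz":4.5,"rx":0,"ry":0,"rz":0,"fingers":0.5},{"tx":-2.2,"ty":-0.1,"tz":4.5,"rx":0,"ry":0,"rz":0,"fingers":0.5},{"tx":-2.6,"ty":-0.1,"tz":4.5,"rx":0,"ry":0,"rz":0,"fingers":0.5},{"tx":-2.6,"ty":-0.1,"tz":4.5,"rx":0,"ry":0,"rz":0,"fingers":0.5}]}}

```text
time: 3.25
ee_pos: [0.5827, 0.0475, 0.0107]
tcp_rot: [2.561, 1.819, 0.0]
ft_force: [0.3, -0.4, -0.5]
grip_width: 0.499
```

{"method": "carry_out", "body": {"deltas": [{"tx":-0.2,"ty":0,"tz":0,"rx":0,"ry":0,"rz":0,"fingers":0.5},{"tx":-0.4,"ty":0,"tz":0,"rx":0,"ry":0,"rz":0,"fingers":0.5},{"tx":-0.6,"ty":0,"tz":0,"rx":0,"ry":0,"rz":0,"fingers":0.5},{"tx":-0.8,"ty":0,"tz":0,"rx":0,"ry":0,"rz":0,"fingers":0.5},{"tx":-1.0,"ty":0,"tz":0,"rx":0,"ry":0,"rz":0,"fingers":0.5},{"tx":-1.2,"ty":0,"tz":0,"rx":0,"ry":0,"rz":0,"fingers":0.5},{"tx":-1.5,"ty":0,"tz":0,"rx":0,"ry":0,"rz":0,"fingers":0.5},{"tx":-1.8,"ty":0,"tz":0,"rx":0,"ry":0,"rz":0,"fingers":0.5},{"tx":-2.1,"ty":0,"tz":0,"rx":0,"ry":0,"rz":0,"fingers":0.5},{"tx":-2.4,"ty":0,"tz":0,"rx":0,"ry":0,"rz":0,"fingers":0.5},{"tx":-2.7,"ty":0,"tz":0,"rx":0,"ry":0,"rz":0,"fingers":0.5},{"tx":-3.0,"ty":0,"tz":0,"rx":0,"ry":0,"rz":0,"fingers":0.5}]}}

```text
time: 4.45
ee_pos: [0.5728, 0.0195, 0.0104]
tcp_rot: [-2.561, -1.82, 0.0]
ft_force: [0.6, 1.7, -0.8]
grip_width: 0.497
```

{"method": "carry_out", "body": {"deltas": [{"tx":-0.3,"ty":0,"tz":0,"rx":0,"ry":0,"rz":0,"fingers":0.5},{"tx":-0.6,"ty":0,"tz":0,"rx":0,"ry":0,"rz":0,"fingers":0.5},{"tx":-0.9,"ty":0,"tz":0,"rx":0,"ry":0,"rz":0,"fingers":0.5},{"tx":-1.2,"ty":0,"tz":0,"rx":0,"ry":0,"rz":0,"fingers":0.5},{"tx":-1.5,"ty":0,"tz":0,"rx":0,"ry":0,"rz":0,"fingers":0.5},{"tx":-1.8,"ty":0,"tz":0,"rx":0,"ry":0,"rz":0,"fingers":0.5},{"tx":-2.1,"ty":0,"tz":0,"rx":0,"ry":0,"rz":0,"fingers":0.5},{"tx":-2.4,"ty":0,"tz":0,"rx":0,"ry":0,"rz":0,"fingers":0.5}]}}

```text
time: 5.25
ee_pos: [0.5649, -0.0031, 0.0104]
tcp_rot: [2.561, 1.82, 0.0]
ft_force: [0.1, 0.9, 0.4]
grip_width: 0.502
```

Run:
```python
from h import *
shot("top","t4");s=manip.sense();print(s["time"],s["ee_pos"],s["ft_force"])
i=cv2.imread('pics/t4.png')[160:270,215:365];cv2.imwrite('pics/t4c.png',cv2.resize(i,None,fx=5,fy=5,interpolation=cv2.INTER_CUBIC))
i=shot("side","s4")[0][165:285,200:360];cv2.imwrite('pics/s4c.png',cv2.resize(i,None,fx=5,fy=5,interpolation=cv2.INTER_CUBIC))
```

```text
5.3 [ 0.56481926 -0.00342875  0.0104322 ] [-0.63061282  0.05343948  0.77931274]
```

View pics/s4c.png

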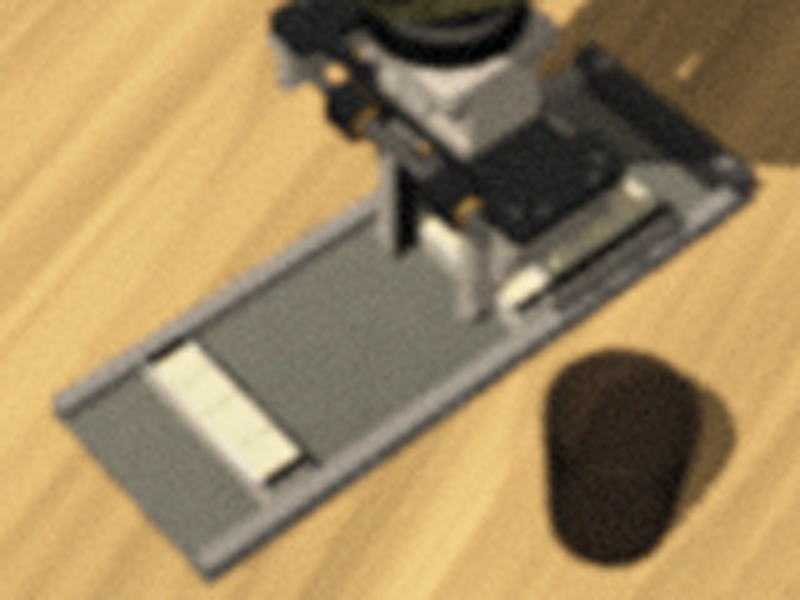

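The row is moving as one: the fingers are on its rear face, the lone holder hasn't moved, and about 25-35 mm is left. I'll continue, slowing near the stop.

{"method": "carry_out", "body": {"deltas": [{"tx":-0.3,"ty":0,"tz":0,"rx":0,"ry":0,"rz":0,"fingers":0.5},{"tx":-0.6,"ty":0,"tz":0,"rx":0,"ry":0,"rz":0,"fingers":0.5},{"tx":-0.9,"ty":0,"tz":0,"rx":0,"ry":0,"rz":0,"fingers":0.5},{"tx":-1.2,"ty":0,"tz":0,"rx":0,"ry":0,"rz":0,"fingers":0.5},{"tx":-1.4,"ty":0,"tz":0,"rx":0,"ry":0,"rz":0,"fingers":0.5},{"tx":-1.6,"ty":0,"tz":0,"rx":0,"ry":0,"rz":0,"fingers":0.5},{"tx":-1.8,"ty":0,"tz":0,"rx":0,"ry":0,"rz":0,"fingers":0.5},{"tx":-2.0,"ty":0,"tz":0,"rx":0,"ry":0,"rz":0,"fingers":0.5}]}}

```text
time: 6.15
ee_pos: [0.5584, -0.0218, 0.0105]
tcp_rot: [2.561, 1.82, 0.0]
ft_force: [1.5, 1.5, 1.0]
grip_width: 0.5
```

{"method": "carry_out", "body": {"deltas": [{"tx":-0.1,"ty":0,"tz":0,"rx":0,"ry":0,"rz":0,"fingers":0.5},{"tx":-0.2,"ty":0,"tz":0,"rx":0,"ry":0,"rz":0,"fingers":0.5},{"tx":-0.3,"ty":0,"tz":0,"rx":0,"ry":0,"rz":0,"fingers":0.5}]}}

```text
time: 6.45
ee_pos: [0.5574, -0.0246, 0.0105]
tcp_rot: [2.561, 1.82, 0.0]
ft_force: [1.0, 1.4, 2.2]
grip_width: 0.501
```

{"method": "carry_out", "body": {"deltas": [{"tx":-0.1,"ty":0,"tz":0,"rx":0,"ry":0,"rz":0,"fingers":0.5},{"tx":-0.2,"ty":0,"tz":0,"rx":0,"ry":0,"rz":0,"fingers":0.5},{"tx":-0.3,"ty":0,"tz":0,"rx":0,"ry":0,"rz":0,"fingers":0.5}]}}

```text
time: 6.75
ee_pos: [0.5564, -0.0275, 0.0105]
tcp_rot: [2.561, 1.82, 0.0]
ft_force: [0.6, 2.1, 1.2]
grip_width: 0.498
```

{"method": "carry_out", "body": {"deltas": [{"tx":-0.1,"ty":0,"tz":0,"rx":0,"ry":0,"rz":0,"fingers":0.5},{"tx":-0.2,"ty":0,"tz":0,"rx":0,"ry":0,"rz":0,"fingers":0.5}]}}

```text
time: 6.95
ee_pos: [0.5558, -0.0294, 0.0105]
tcp_rot: [2.561, 1.82, 0.0]
ft_force: [0.5, 2.2, 1.4]
grip_width: 0.497
```

Run:
```python
from h import *
s=manip.sense();print(s["time"],s["ee_pos"],s["ft_force"])
i=shot("side","s5")[0][165:285,200:360];cv2.imwrite('pics/s5c.png',cv2.resize(i,None,fx=5,fy=5,interpolation=cv2.INTER_CUBIC))
```

```text
6.95 [ 0.55575743 -0.02936734  0.01045357] [0.5307827  2.17092566 1.40431465]
```

View pics/s5c.png

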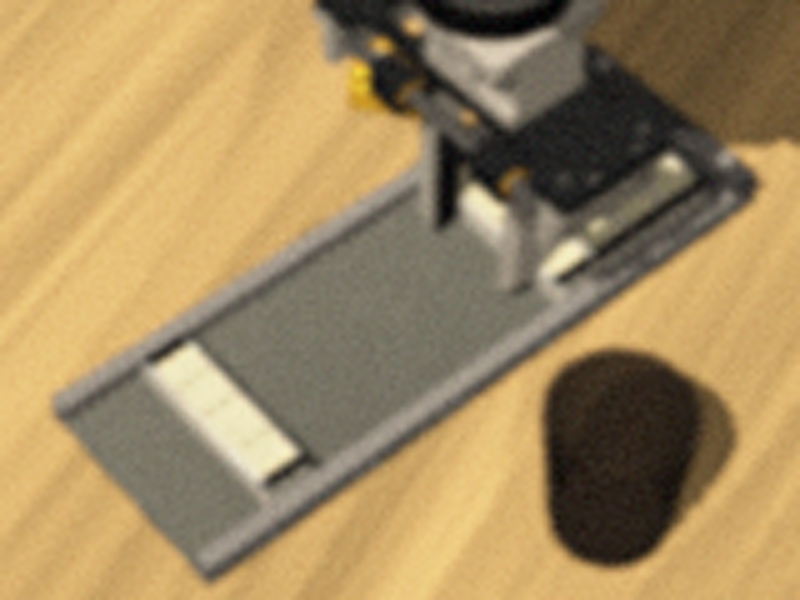

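The front is close to the stop at crop (700,180), and force is still only about 2 N, so it's not in contact yet. I'll creep on in small steps.

{"method": "carry_out", "body": {"deltas": [{"tx":-0.1,"ty":0,"tz":0,"rx":0,"ry":0,"rz":0,"fingers":0.5},{"tx":-0.2,"ty":0,"tz":0,"rx":0,"ry":0,"rz":0,"fingers":0.5},{"tx":-0.3,"ty":0,"tz":0,"rx":0,"ry":0,"rz":0,"fingers":0.5}]}}

```text
time: 7.3
ee_pos: [0.5548, -0.0322, 0.0104]
tcp_rot: [2.561, 1.82, -0.0]
ft_force: [0.3, 1.0, 1.0]
grip_width: 0.497
```

{"method": "carry_out", "body": {"deltas": [{"tx":-0.1,"ty":0,"tz":0,"rx":0,"ry":0,"rz":0,"fingers":0.5},{"tx":-0.2,"ty":0,"tz":0,"rx":0,"ry":0,"rz":0,"fingers":0.5}]}}

```text
time: 7.5
ee_pos: [0.5541, -0.0341, 0.0104]
tcp_rot: [-2.561, -1.82, 0.0]
ft_force: [0.6, 1.5, 1.4]
grip_width: 0.498
```

{"method": "carry_out", "body": {"deltas": [{"tx":-0.1,"ty":0,"tz":0,"rx":0,"ry":0,"rz":0,"fingers":0.5},{"tx":-0.2,"ty":0,"tz":0,"rx":0,"ry":0,"rz":0,"fingers":0.5}]}}

```text
time: 7.7
ee_pos: [0.5534, -0.036, 0.0104]
tcp_rot: [-2.561, -1.82, 0.0]
ft_force: [0.1, 2.2, 0.9]
grip_width: 0.502
```

{"method": "carry_out", "body": {"deltas": [{"tx":-0.1,"ty":0,"tz":0,"rx":0,"ry":0,"rz":0,"fingers":0.5},{"tx":-0.2,"ty":0,"tz":0,"rx":0,"ry":0,"rz":0,"fingers":0.5}]}}

```text
time: 7.9
ee_pos: [0.5533, -0.0367, 0.0105]
tcp_rot: [-2.561, -1.819, -0.003]
ft_force: [6.2, 17.5, 0.8]
grip_width: 0.498
```

The stop is reached: force jumped to 18.6 N along the bay after about 81 mm of travel, which matches the top-view estimate. I'll draw back, then lift clear.

{"method": "carry_out", "body": {"deltas": [{"tx":0,"ty":0,"tz":0,"rx":0,"ry":0,"rz":0,"fingers":0.5},{"tx":0.2,"ty":0,"tz":0,"rx":0,"ry":0,"rz":0,"fingers":0.5},{"tx":0.6,"ty":0,"tz":0,"rx":0,"ry":0,"rz":0,"fingers":0.5},{"tx":1.5,"ty":0,"tz":0,"rx":0,"ry":0,"rz":0,"fingers":0.5},{"tx":3,"ty":0,"tz":0,"rx":0,"ry":0,"rz":0,"fingers":0.5},{"tx":5,"ty":0,"tz":0,"rx":0,"ry":0,"rz":0,"fingers":0.5},{"tx":5,"ty":0,"tz":-2,"rx":0,"ry":0,"rz":0,"fingers":0.5},{"tx":5,"ty":0,"tz":-5,"rx":0,"ry":0,"rz":0,"fingers":0.5},{"tx":5,"ty":0,"tz":-9,"rx":0,"ry":0,"rz":0,"fingers":0.5},{"tx":6,"ty":0,"tz":-13,"rx":0,"ry":0,"rz":0,"fingers":0.5},{"tx":9,"ty":0,"tz":-16,"rx":0,"ry":0,"rz":0,"fingers":0.5},{"tx":12,"ty":0,"tz":-18,"rx":0,"ry":0,"rz":0,"fingers":0.5}]}}

```text
time: 9.1
ee_pos: [0.5931, 0.0771, 0.1934]
tcp_rot: [2.56, 1.818, 0.004]
ft_force: [0.2, 0.4, 0.1]
grip_width: 0.498
```

{"method": "carry_out", "body": {"deltas": [{"tx":4,"ty":0,"tz":0,"rx":0,"ry":0,"rz":0,"fingers":0.5},{"tx":8,"ty":0,"tz":0,"rx":0,"ry":0,"rz":0,"fingers":0.5},{"tx":12,"ty":0,"tz":0,"rx":0,"ry":0,"rz":0,"fingers":0.5},{"tx":16,"ty":0,"tz":0,"rx":0,"ry":0,"rz":0,"fingers":0.5},{"tx":20,"ty":0,"tz":0,"rx":0,"ry":0,"rz":0,"fingers":0.5},{"tx":20,"ty":0,"tz":0,"rx":0,"ry":0,"rz":0,"fingers":0.5},{"tx":20,"ty":0,"tz":0,"rx":0,"ry":0,"rz":0,"fingers":0.5}]}}

```text
time: 9.8
ee_pos: [0.6576, 0.2658, 0.1895]
tcp_rot: [-2.559, -1.822, 0.002]
ft_force: [0.6, 0.2, 0.1]
grip_width: 0.5
```

Run:
```python
from h import *
s=manip.sense();print(s["time"],s["ee_pos"],s["ft_force"])
shot("top","t6");i=cv2.imread('pics/t6.png')[160:270,215:365];cv2.imwrite('pics/t6c.png',cv2.resize(i,None,fx=5,fy=5,interpolation=cv2.INTER_CUBIC))
```

```text
9.8 [0.65763206 0.26581795 0.18953188] [0.56462513 0.22691951 0.12634585]
```

View pics/t6c.png

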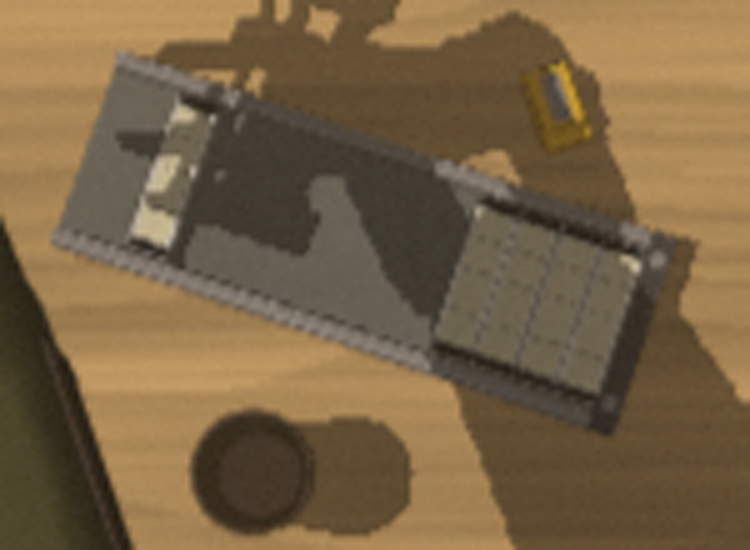

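The row is closed against the stop, from rear edge (477,203)-(435,347) to front (645,250)-(603,395). The lone holder, sharpener and tumbler are where they were, so I'm handing in.

```bash
python3 -c "
from station import manip
print(manip.job_done(), manip.sense()['time'])"
```

```text
the job is handed in; nothing more can be done
the job is handed in; nothing more can be done
```

The row of four holders is pushed up against the end stop and the job is handed in; no verdict was reported. I lowered the half-closed fingertips into the gap behind the row and pushed all four together about 81 mm at no more than 30 mm/s. The last stretch was at 10 mm/s, until the force along the bay jumped from about 2 N to 18.6 N at the stop. I then drew back along the bay and lifted clear, with the last reading at 9.8 s.

**Last checks:**
- **Row:** the final top view shows the four holders square, with no visible gaps, against the stop. I judged this by eye from the picture and did not measure it to the millimetre.
- **Other things:** the lone holder, sharpener and tumbler are at the same pixels as at the start. The microphone base and ruler were outside the final crop; the arm stayed at least 10 cm above the base and did not go near the ruler.
- **Robot:** the force reading is close to zero and the tool is well clear of the bay.

**Disagreements:**
- **Distance to the stop:** the wrist view gave about 70 mm and the top view about 82 mm. The actual travel agreed with the top view.
- **Refused move:** the first move call was refused because some values were left out, and nothing moved.

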